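# Nip up a spool in the bench clamp by the handwheel's rim scale

### The job

Stand the short spool with the broad wooden flanges upright on the bed of the small bench clamp, between the sprung pad and the end stop, and let it go. Then wind the clamp's handwheel clockwise by its knob until you feel the pad just bear on the spool, and from that point give it one more division of the rim scale, read at the pointer behind the wheel, and let go. Tighten it gently, never much beyond that, and leave the other things alone.

Things in the scene. Friction and masses are not known exactly. Their poses are not given: they have to be found in the camera images.
- wooden_spool: the short, squat thread spool, 33 mm in diameter and 36 mm tall, broad wooden flanges top and bottom, about 16 g, standing upright on the table to the left of the clamp. Origin: centre of its underside, z up along its axis
- clamp: small grey bench clamp fixed to the table, base 90 (x) by 260 (y -140 to +120) by 12 mm high. Origin: underside; x away from the robot at yaw 0, y along the bed. Along +y: gear housing (y -125 to -35 mm, 38 mm high) with the handwheel on top, sprung pad, bare-metal bed (44 mm wide, top 16 mm above the table, y -8 to +112 mm), dark end stop
- carriage: steel block driven by the wheel along the clamp's +y, 14 mm per rad; its origin is the clamp's at wheel value 0. It carries the pad (36 mm wide, 19 to 43 mm above the table), whose face is at y = -5 mm in the carriage's frame. The pad's spring is preloaded to 9 N, then 1.3 N per mm, up to 12 mm: the squeeze leaps to 9 N at first bearing and is about 18.5 N a division later
- bed (a point): place on top of the bed where the spool has room at every start (clamp frame x 0, y +22, z +16 mm). The end stop behind it (44 mm wide, top 46 mm above the table) is bolted at a place that differs from start to start and is not measured: its face, towards the pad, lies somewhere from y = +45 to +65 mm in the clamp's frame
- wheel_axis (a point): point on the vertical axis of the handwheel, on the level of the top of its rim (58 mm above the table); clamp frame x 0, y -85 mm
- knob (a point): middle of the upright grip on the handwheel, free to spin on its pin: a grey cylinder 15 mm in diameter, 34 mm tall, from 58 to 92 mm above the table (the point is at 78 mm), 40 mm from the wheel's axis. At wheel value 0 it stands at -75 degrees from the clamp's x axis (on the -y side)
- pointer (a point): tip of the fixed pointer behind the wheel, at the far rim (clamp frame x +53 mm, y -85 mm, 53 mm above the table). The black wheel, 104 mm in diameter, has 12 white divisions round its rim, one every 30 degrees (0.524 rad)
- handwheel (a joint): angle of the handwheel in rad; grows clockwise seen from above (tightening), range 0 to 3.5, starts between 0 and 0.3. Dry friction of 0.36 N m holds it where it is left, which takes about 9 N at the knob; when the pad bears this rises at once by about 3 N, and by about 2.5 N more in the following division
- tall_spool: bystander: slim spool of thread, 29 mm in diameter, 59 mm tall; to be left alone. Origin: centre of its underside
- cone_spool: bystander: cone of thread, 54 mm in diameter, 86 mm tall; to be left alone. Origin: centre of its underside
- steel_weight: bystander: flat round metal weight, 38 mm in diameter, 15 mm high; to be left alone. Origin: centre of its underside
- thimble_1: bystander: thimble, 18 mm in diameter, 22 mm tall; to be left alone. Origin: centre of its underside
There are look-alikes about, which are no part of the job. Several things look just like the wooden_spool: the one meant starts nearest to the robot's base.

How it is judged:
By the outcome, as a careful person would: the job done as asked, in the order asked, and still so for the second after the job is handed in, with the robot touching nothing.
It also fails if it takes over 72 s, if anything falls off the work surface, if the arm or the gripper's body presses on something with over 40 N, if the wrist force passes 120 N, or if a joint passes its speed limit or range.

### The arm

A 6-joint arm with a two-finger parallel gripper is mounted at the origin on a cart in front of the work surface, level with it; the furniture and walls round the work are solid. World frame = base frame: x ahead of the robot, y to its left, z up, the work surface at z = 0. Lengths are in m, angles in rad, forces in N, time in s.
With the tool pointing down it reaches from about 0.325 to 0.875 m from the base axis. Payload 4.4 kg.
Tool frame: the origin (TCP) lies at the very end of the fingers, on their centre line; the grasp point (between the pads) lies 19 mm behind it (env.grasp_offset is the distance from the TCP to the grasp point, in m); z points along the fingers, y is the line along which they close (so a half turn about z gives the same grasp; the last joint's range is limited). The gripper opens to 85 mm and grips with 20 to 120 N. Pads are 22 mm wide; open, the fingers measure 114 mm over their backs; the gripper's body (76 mm by 85 mm) begins 54 mm behind the grasp point. The pads swing forward as they close: fully open they stand 13 mm farther back than shut.
Start: joints at [0.973, 0.207, 1.542, -0, 1.393, -0.15], TCP at [0.249, 0.518, 0.231] pointing down, gripper open.
Joint ranges: [-2.73, 2.73], [-0.86, 2.22], [0.23, 2.46], [-1.11, 4.25], [0.08, 2.63], [-2.82, 2.82]. Speed limits (rad/s): [2.79, 2.79, 3.14, 3.14, 3.14, 3.14].

### API

Orientations are given as a unit quaternion [w, x, y, z].
In Python, from station import env gives the robot as it stands.
- The arm moves only by the shell command python3 -m inch 'ROWS' [FORCE]. ROWS is a JSON object of lists of equal length, an entry for each row: "xyz": the shift along the tool's x, y, z in mm, a list of three; "dr": the turn, a rotation vector about the tool's x, y, z in degrees, a list of three; "gripper": the finger opening in mm, from 0 to 85.4. A call has exactly 8 rows; each row is the pose to reach, as a shift and turn from the pose commanded when the call began, along the tool's axes at that moment; what a row does not reach only later rows make up. A row lasts 1/12 s, in which the tool goes at most 41.7 mm and 7.16 degrees, less where a joint would pass 70% of its speed; a pose out of reach is approached as far as the arm can. A call with a gripper value outside its range is refused whole. The fingers move at their own pace and stop on an object; FORCE is the grip in N (left out, the last holds). Time passes only in rows, so rows that repeat a pose let the fingers close, or fill a call up. It gives the time, the measured TCP pose, the force, the opening and the grip force at its end, in the units of the state.
- env.observe(): the state, without advancing time (a new reading comes with each control period).
- env.read_camera(name): name is "scene" or "top" or "wrist"; returns a dict with "color" (400x640x3 uint8, red, green, blue), "z_map" (400x640 float32, m along the optical axis (not along the pixel's ray), 0 where there is no reading), "fx", "fy", "cx", "cy" (pixels), "R" (3x3) and "t" (3): a world point X has camera coordinates R X + t; the wrist camera has in their place "hand_eye" (4x4, takes a point from camera to tool coordinates, whose origin is the TCP and whose axes are the flange's). Camera axes: x right, y down, z forward; pixel columns grow to the right and rows downward; lengths in m; the calibration is good to about 2 mm. A picture is of the moment at which its call begins: read the wrist's pose just before it.
- env.job_done(): hands the job in; it is judged then, once.
The state is a dict: "time": time; "joint_positions": joint angles; "qvel": joint speeds; "tau": joint torques, N m; "tool_pos": TCP position; "tool_rot": TCP orientation; "wrist_force": force on the tool from outside, world axes, zero at the start; "ft_torque": the same for the moment, N m; "opening": finger opening in m; "grasp_force": force on a finger pad.
Only numpy, scipy, OpenCV 4.12 (cv2) and the standard library are available. Lean on these libraries where they do the work, as an engineer would, in place of code of your own. Each camera call takes 0.05 s, during which the arm holds its last target. There are 200 camera calls.

## Working session

There is one attempt and no reset: what is moved stays moved. The work goes in short steps, Python scripts to look and compute and a shell command to move; the robot and the scene stay as the last step left them, time stands still between calls to the robot, and variables do not carry over. Pictures are saved under pics/ and viewed, at most 10 in all, crops included, and the job is handed in when it is done.

```bash
ls; mkdir -p pics; cat > h.py <<'E'
import numpy as np,cv2
from station import env
def save(n,c): cv2.imwrite('pics/'+n+'.png',cv2.cvtColor(c,cv2.COLOR_RGB2BGR))
def pts(d):
    v,u=np.mgrid[0:400,0:640];z=d['z_map']
    P=np.stack([(u-d['cx'])/d['fx']*z,(v-d['cy'])/d['fy']*z,z],-1)
    return (P-d['t'])@d['R']   # R^T (P-t)
def ray(d,u,v,h):
    r=np.array([(u-d['cx'])/d['fx'],(v-d['cy'])/d['fy'],1])
    C=-d['R'].T@d['t'];w=d['R'].T@r
    return C+w*(h-C[2])/w[2]
def proj(d,X):
    c=d['R']@np.array(X)+d['t'];return c[0]/c[2]*d['fx']+d['cx'],c[1]/c[2]*d['fy']+d['cy']
E
python3 - <<'E'
from h import *
import pickle
for n in('scene','top'):
    d=env.read_camera(n);save(n,d['color']);pickle.dump(d,open(n+'.pkl','wb'))
    print(n,d['fx'],d['R'].round(3).tolist(),d['t'].round(3))
s=env.observe();print({k:np.round(v,3) for k,v in s.items()})
E
```

```text
pics
scene 370.71047421947253 [[-0.845, -0.535, 0.016], [-0.401, 0.614, -0.68], [0.354, -0.581, -0.733]] [0.595 0.213 0.817]
top 457.69349468870615 [[0.015, -1.0, 0.006], [-0.985, -0.015, -0.174], [0.174, -0.003, -0.985]] [0.129 0.636 1.21 ]
{'time': np.float64(0.1), 'joint_positions': array([ 0.972,  0.207,  1.543,  0.   ,  1.394, -0.151]), 'qvel': array([ 0.001, -0.002, -0.002, -0.001,  0.   ,  0.001]), 'tau': array([-1.0000e-03, -3.8410e+01, -2.9255e+01, -0.0000e+00,  5.0000e-03,
        0.0000e+00]), 'tool_pos': array([0.249, 0.518, 0.23 ]), 'tool_rot': array([-0.   ,  0.222,  0.975, -0.001]), 'wrist_force': array([-1.033, -0.022,  0.038]), 'ft_torque': array([-0.041, -0.004,  0.023]), 'grasp_force': np.float64(0.0), 'opening': np.float64(0.085)}
```

View pics/top.png

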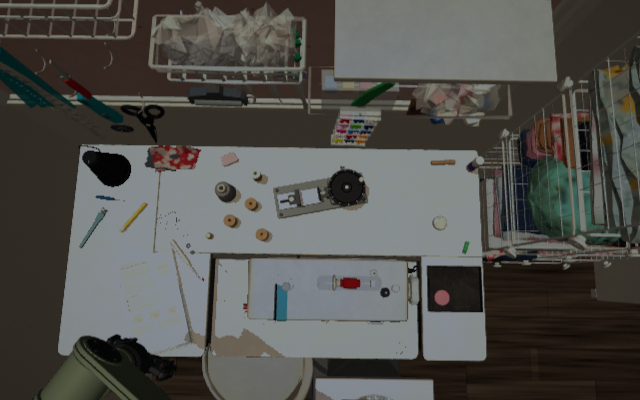

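View pics/scene.png

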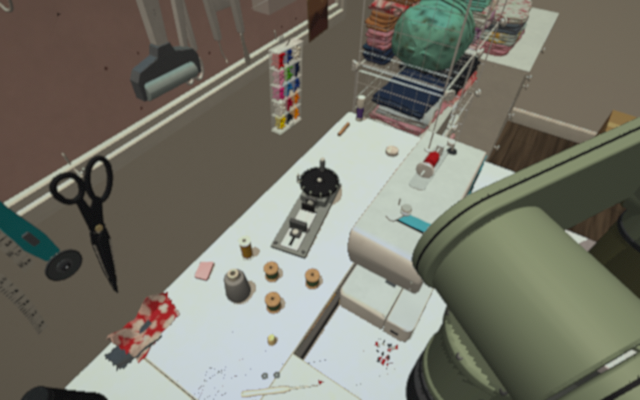

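The top view shows three look-alike squat spools at about (251,203), (231,221) and (263,235). The tall spool is at (257,176), the cone at (225,191), and the clamp runs (280,205)–(365,185) with its wheel at (347,187). The scene view shows the same spools at (271,269), (274,301) and (313,277). Next I'll measure them and enlarge a crop.

```bash
python3 - <<'E'
from h import *
import pickle
T=pickle.load(open('top.pkl','rb'));S=pickle.load(open('scene.pkl','rb'))
print('base px',proj(T,[0,0,0]))
for n,d in(('top',T),('scene',S)):
    P=pts(d);h=cv2.cvtColor(d['color'],cv2.COLOR_RGB2HSV)
    m=((h[...,0]>5)&(h[...,0]<22)&(h[...,1]>90)&(h[...,2]>60)).astype(np.uint8)
    k,l,st,c=cv2.connectedComponentsWithStats(m)
    for i in range(1,k):
        if st[i,4]>40:
            p=P[(l==i)]; 
            if abs(np.median(p[:,2]))>.1: continue
            t=p[p[:,2]>np.percentile(p[:,2],90)-.006]
            q=ray(d,*c[i],.036)
            print(n,c[i].round(1),st[i],'depthtop',((t.max(0)+t.min(0))/2).round(4),t[:,2].max().round(4),'ray36',q.round(4),'r',np.hypot(*q[:2]).round(3))
# clamp dark wheel
c=T['color'][145:255,200:380];a=cv2.resize(c,None,fx=4.4,fy=4.4,interpolation=cv2.INTER_CUBIC)
save('topcrop',cv2.convertScaleAbs(a,alpha=1.2))
h=T['color'].max(2);P=pts(T)
m=((h<60)&(P[...,2]>.035)&(P[...,2]<.075)).astype(np.uint8)
m[:, :310]=0;m[:,390:]=0
p=P[m>0];print('wheel',((p.max(0)+p.min(0))/2),len(p),np.median(p[:,2]))
ys,xs=np.nonzero(m);e=cv2.minEnclosingCircle(np.stack([xs,ys],1).astype(np.float32));print(e,ray(T,*e[0],.058))
E
```

```text
base px (np.float64(374.2830745266729), np.float64(438.43449035986765))
top [442.5 162.1] [432 160  23   5  76] depthtop [ 0.753  -0.201   0.0144] 0.0186 ray36 [ 0.7462 -0.1935  0.036 ] r 0.771
top [250.6 203.6] [245 199  13  11  99] depthtop [0.6179 0.3494 0.0382] 0.042 ray36 [0.6178 0.348  0.036 ] r 0.709
top [229.6 220.2] [224 215  12  12 101] depthtop [0.5704 0.4038 0.0385] 0.0427 ray36 [0.5702 0.4044 0.036 ] r 0.699
top [262.  234.5] [256 229  13  12 114] depthtop [0.5331 0.3141 0.0391] 0.0434 ray36 [0.5319 0.3126 0.036 ] r 0.617
scene [246.6 251.4] [241 246  11  12  93] depthtop [0.499  0.4993 0.3877] 0.7345 ray36 [0.6883 0.3461 0.036 ] r 0.77
scene [270.8 268.3] [264 262  14  13 137] depthtop [0.6169 0.351  0.0348] 0.0381 ray36 [0.6157 0.3513 0.036 ] r 0.709
scene [312.1 275.8] [306 269  13  14 144] depthtop [0.5307 0.3172 0.0346] 0.0383 ray36 [0.5303 0.3181 0.036 ] r 0.618
scene [272.7 300.9] [266 293  15  20 194] depthtop [0.4412 0.527  0.383 ] 0.7345 ray36 [0.5654 0.4099 0.036 ] r 0.698
wheel [0.70938513 0.07260136 0.05492792] 1243 0.05359730336514906
((349.1850280761719, 163.38253784179688), 46.68777847290039) [0.73261971 0.07382845 0.058     ]
```

View pics/topcrop.png

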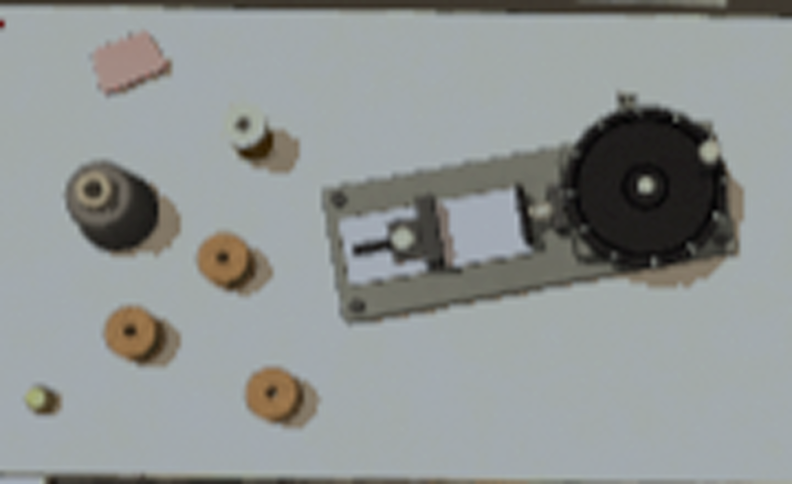

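The one meant is the spool at top (262,234), crop (273,395), at world (0.531, 0.315). It is 0.617 m from the base, against 0.699 m for (230,220) and 0.709 m for (251,204). The crop confirms it's a squat spool with broad wooden flanges. The wheel hub is at crop (646,186), the knob at (709,150), the pointer at (626,100), and the end stop face near (445,235).

```bash
cat >> h.py <<'E'
from scipy.spatial.transform import Rotation as Ro
def rot(s): q=s['tool_rot'];return Ro.from_quat([q[1],q[2],q[3],q[0]])
def go(xyz,yang=None):
    """print shift (mm) & turn (deg) in the tool frame to put TCP at xyz, tool pointing down, tool y at angle yang (deg)"""
    s=env.observe();r=rot(s);print('t',round(float(s['time']),2),'shift',(r.inv().apply(np.array(xyz)-s['tool_pos'])*1000).round(1),end=' ')
    if yang is not None:
        a=np.radians(yang);y=np.array([np.cos(a),np.sin(a),0]);z=np.array([0,0,-1.]);x=np.cross(y,z)
        print('dr',np.degrees((r.inv()*Ro.from_matrix(np.stack([x,y,z],1))).as_rotvec()).round(2),end='')
    print()
def wrist():
    s=env.observe();d=env.read_camera('wrist');H=d['hand_eye'];A=np.eye(4);A[:3,:3]=rot(s).as_matrix();A[:3,3]=s['tool_pos']
    W=A@H;d['R']=W[:3,:3].T;d['t']=-W[:3,:3].T@W[:3,3];return d
E
python3 - <<'E'
from h import *
import pickle
T=pickle.load(open('top.pkl','rb'));S=pickle.load(open('scene.pkl','rb'));P=pts(T)
c=lambda u,v:(200+(u+.5)/4.4-.5,145+(v+.5)/4.4-.5)
for n,u,v,h in[('hub',646,186,.058),('pointer',626,100,.053),('knob',709,150,.092),('cornerL',325,190,.012),('cornerLr',345,322,.012),('cornerR',737,250,.012),('stopface near',447,268,.046),('stop face far',437,200,.046)]:
    print(n,ray(T,*c(u,v),h).round(4))
for y0 in np.arange(-.05,.6,.05):
    for b in (0.25,.35,.45):
        m=(P[...,0]>b)&(P[...,0]<b+.1)&(P[...,1]>y0)&(P[...,1]<y0+.05)
        print(P[m][:,2].max().round(2) if m.any() else None,end=' ')
    print(round(y0,2))
s=env.observe();print(env.read_camera('wrist')['hand_eye'].round(3).tolist())
go([.60,.24,.30],12)
E
```

```text
hub [0.6654 0.0811 0.058 ]
pointer [0.7221 0.094  0.053 ]
knob [0.6817 0.0442 0.092 ]
cornerL [0.6688 0.2883 0.012 ]
cornerLr [0.5822 0.2724 0.012 ]
cornerR [0.6333 0.0194 0.012 ]
stopface near [0.6131 0.2057 0.046 ]
stop face far [0.6567 0.2131 0.046 ]
0.23 0.25 0.23 -0.05
0.23 0.28 0.23 0.0
0.24 0.27 0.24 0.05
0.24 1.3 0.24 0.1
0.24 0.25 0.24 0.15
0.25 0.26 0.24 0.2
0.25 0.25 0.25 0.25
0.24 0.25 0.24 0.3
-0.04 -0.04 0.01 0.35
0.6 -0.04 0.01 0.4
0.6 0.01 0.03 0.45
0.59 0.02 0.02 0.5
0.57 0.02 0.02 0.55
[[-0.001, -0.956, -0.294, 0.075], [1.0, -0.001, 0.0, -0.0], [-0.0, -0.294, 0.956, -0.143], [0.0, 0.0, 0.0, 1.0]]
t 0.15 shift [-437.   -98.4  -69.6] dr [-1.000e-01  3.000e-02  5.234e+01]
```

```bash
python3 - <<'E'
from h import *
import pickle
T=pickle.load(open('top.pkl','rb'));P=pts(T)
m=(P[...,2]>.08)&(P[...,2]<.32)&(P[...,1]>-.1)&(P[...,1]<.5)&(P[...,0]<.56)&(P[...,0]>.25)
for a in np.arange(-.1,.5,.05):
    q=P[m&(P[...,1]>a)&(P[...,1]<a+.05)]
    if len(q):print(round(a,2),q.min(0).round(3),q.max(0).round(3),len(q))
E
python3 -m inch '{"xyz":[[0,0,-20],[0,0,-45],[0,0,-70],[-20,0,-100],[-60,-10,-110],[-100,-20,-110],[-140,-30,-110],[-180,-40,-110]],"dr":[[0,0,0],[0,0,0],[0,0,6],[0,0,13],[0,0,20],[0,0,27],[0,0,34],[0,0,41]],"gripper":[85,85,85,85,85,85,85,85]}'
```

```text
-0.1 [ 0.322 -0.09   0.131] [ 0.46  -0.05   0.222] 426
-0.05 [ 0.318 -0.05   0.19 ] [ 0.46  -0.     0.251] 1286
0.0 [0.318 0.    0.198] [0.462 0.05  0.278] 1349
0.05 [0.322 0.05  0.219] [0.46  0.1   0.269] 1303
0.1 [0.318 0.1   0.18 ] [0.461 0.15  0.274] 1354
0.15 [0.323 0.15  0.227] [0.461 0.2   0.245] 1359
0.2 [0.318 0.2   0.137] [0.474 0.25  0.261] 1384
0.25 [0.316 0.25  0.226] [0.461 0.3   0.249] 1355
0.3 [0.324 0.3   0.212] [0.461 0.319 0.245] 379
0.45 [0.25  0.477 0.304] [0.26  0.497 0.32 ] 21
time: 0.82
tool_pos: [0.3949, 0.4031, 0.3415]
tool_rot: [0.0, 0.552, 0.834, 0.0]
wrist_force: [0.4, -0.0, -0.2]
opening: 0.0847
grasp_force: 0.0
```

```bash
python3 - <<'E'
from h import *
go([.62,.18,.33],11.5)
E
```

```text
t 0.82 shift [-293.5  119.8   11.6] dr [ 3.000e-02 -1.000e-02  1.155e+01]
```

```bash
python3 -m inch '{"xyz":[[-37,15,2],[-74,30,3],[-111,45,5],[-148,60,6],[-185,75,8],[-222,90,9],[-259,105,11],[-293,120,12]],"dr":[[0,0,2],[0,0,4],[0,0,6],[0,0,8],[0,0,10],[0,0,11.5],[0,0,11.5],[0,0,11.5]],"gripper":[85,85,85,85,85,85,85,85]}'
python3 -m inch '{"xyz":[[0,0,0],[0,0,0],[0,0,0],[0,0,0],[0,0,0],[0,0,0],[0,0,0],[0,0,0]],"dr":[[0,0,0],[0,0,0],[0,0,0],[0,0,0],[0,0,0],[0,0,0],[0,0,0],[0,0,0]],"gripper":[48,48,48,48,48,48,48,48]}'
python3 - <<'E'
from h import *
import pickle
d=wrist();pickle.dump(d,open('w1.pkl','wb'));save('w1',d['color']);print(d['fx'],d['cx'],d['cy'])
E
```

```text
time: 1.48
tool_pos: [0.6212, 0.1808, 0.3285]
tool_rot: [-0.0, 0.631, 0.776, -0.001]
wrist_force: [0.4, 1.0, 0.2]
opening: 0.0852
grasp_force: 0.0
time: 2.15
tool_pos: [0.6198, 0.1836, 0.3296]
tool_rot: [0.0, 0.63, 0.777, 0.0]
wrist_force: [-0.9, 0.4, 0.6]
opening: 0.048
grasp_force: 0.0
334.9292825469423 316.75393796801296 204.9516221653044
```

View pics/w1.png

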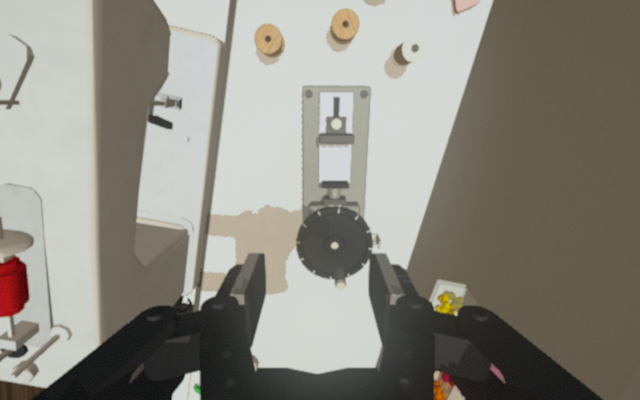

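The wrist view shows the target spool at (269,39) and the clamp end corners at (303,87) and (370,87). The stop face is near row 144, the pad near row 183, the hub at (334,245), the knob at (340,282) and the pointer at (376,240).

```bash
python3 - <<'E'
from h import *
import pickle
d=pickle.load(open('w1.pkl','rb'));P=pts(d)
h=cv2.cvtColor(d['color'],cv2.COLOR_RGB2HSV)
for u,v,z,n in[(303,87,.012,'cL'),(370,87,.012,'cR'),(334,245,.058,'hub'),(376,240,.053,'ptr'),(340,282,.092,'knob'),(309,94,.012,'boltL'),(364,94,.012,'boltR'),(335,144.5,.046,'stopface top'),(334,182,.043,'pad')]:
    print(n,ray(d,u,v,z).round(4),'depth',P[int(v),int(u)].round(4))
m=((h[...,0]>5)&(h[...,0]<22)&(h[...,1]>80)&(h[...,2]>110)).astype(np.uint8);m[:,:245]=0;m[:,300:]=0;m[70:]=0
k,l,st,c=cv2.connectedComponentsWithStats(m)
for i in range(1,k):
    if st[i,4]>100:
        p=P[l==i];t=p[abs(p[:,2]-.037)<.006]
        print(c[i],st[i],((t.max(0)+t.min(0))/2).round(4),np.percentile(p[:,2],[10,50,95]).round(4))
T=d['color'][60:310,260:410]; save('w1c',cv2.resize(T,(360,600),interpolation=cv2.INTER_CUBIC))
# column profile along bed
g=cv2.cvtColor(d['color'],cv2.COLOR_RGB2GRAY)
print(g[130:200,330].tolist())
E
```

```text
cL [0.5834 0.2714 0.012 ] depth [0.5834 0.2714 0.0119]
cR [0.6685 0.2893 0.012 ] depth [0.6687 0.2894 0.0109]
hub [0.6652 0.0817 0.058 ] depth [0.6651 0.0821 0.0588]
ptr [0.72   0.0985 0.053 ] depth [0.7241 0.0929 0.0382]
knob [0.6791 0.0475 0.092 ] depth [0.6783 0.0496 0.0959]
boltL [0.5927 0.2645 0.012 ] depth [0.5929 0.2644 0.0178]
boltR [0.663  0.2793 0.012 ] depth [0.6626 0.2792 0.015 ]
stopface top [0.6378 0.2114 0.046 ] depth [0.64   0.2088 0.016 ]
pad [0.6475 0.1631 0.043 ] depth [0.6482 0.1617 0.0363]
[268.64139021  39.52922591] [255  25  29  31 633] [0.5336 0.3149 0.035 ] [0.0333 0.0362 0.0378]
[125, 125, 118, 105, 100, 110, 120, 126, 127, 126, 125, 125, 119, 125, 151, 172, 182, 201, 213, 215, 216, 215, 215, 215, 215, 215, 215, 215, 214, 215, 215, 215, 215, 215, 215, 215, 214, 215, 214, 215, 214, 215, 215, 214, 215, 215, 214, 214, 216, 210, 179, 114, 80, 81, 84, 88, 87, 95, 117, 130, 132, 133, 132, 130, 131, 132, 130, 119, 101, 102]
```

View pics/w1c.png

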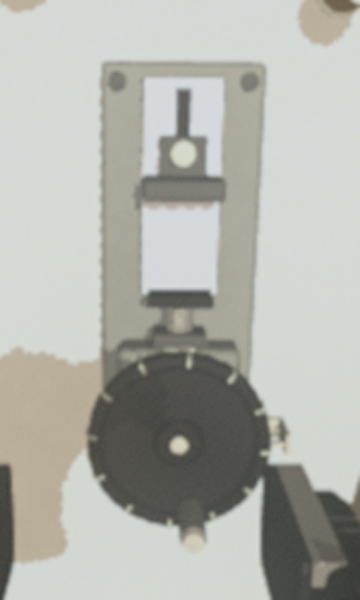

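```bash
python3 - <<'E'
from h import *
go([.533,.315,.12],11.5)
E
```

```text
t 2.2 shift [146.7 -58.  209.5] dr [0.02 0.   0.4 ]
```

```bash
python3 -m inch '{"xyz":[[35,-14,10],[70,-28,40],[105,-42,75],[140,-56,110],[147,-58,145],[147,-58,180],[147,-58,200],[147,-58,200]],"dr":[[0,0,0],[0,0,0.4],[0,0,0.4],[0,0,0.4],[0,0,0.4],[0,0,0.4],[0,0,0.4],[0,0,0.4]],"gripper":[60,60,60,60,60,60,60,60]}' 30
python3 - <<'E'
from h import *
import pickle
d=wrist();save('w2',d['color']);P=pts(d)
h=cv2.cvtColor(d['color'],cv2.COLOR_RGB2HSV)
m=((h[...,0]>5)&(h[...,0]<22)&(h[...,1]>70)&(h[...,2]>90)).astype(np.uint8)
k,l,st,c=cv2.connectedComponentsWithStats(m)
for i in range(1,k):
    if st[i,4]>300:
        p=P[l==i];t=p[abs(p[:,2]-.036)<.004]
        ct,ci=(cv2.minEnclosingCircle(np.argwhere(l==i)[:,::-1].astype(np.float32)))
        print(c[i],st[i],((t.max(0)+t.min(0))/2).round(4),t.mean(0).round(4),(t.max(0)-t.min(0)).round(4),'ray',ray(d,*ct,.036).round(4),ct,ci)
go([.533,.315,.008],11.5)
E
```

```text
time: 2.87
tool_pos: [0.5268, 0.3133, 0.121]
tool_rot: [-0.004, 0.632, 0.775, -0.007]
wrist_force: [-1.7, -0.8, -2.5]
opening: 0.0603
grasp_force: 0.0
[411.34339793  89.96214511] [ 381   64   59   53 2219] [0.5702 0.4055 0.0355] [0.57   0.4058 0.0363] [0.0323 0.0319 0.0065] ray [0.5674 0.4058 0.036 ] (409.5, 89.0) 30.00426483154297
[454.17647059 185.37218252] [ 422  159   59   52 1819] [0.6183 0.3492 0.0351] [0.6179 0.3497 0.0363] [0.0318 0.0315 0.006 ] ray [0.6127 0.3521 0.036 ] (451.0, 183.0) 30.083316802978516
[327.1742469  206.49970467] [ 305  179   45   53 1693] [0.5327 0.3154 0.0354] [0.5327 0.3159 0.0363] [0.032  0.0328 0.0059] ray [0.5322 0.3189 0.036 ] (327.5, 205.0) 26.386648178100586
t 2.92 shift [  0.7   4.6 117. ] dr [-0.54  0.11  0.  ]
```

View pics/w2.png

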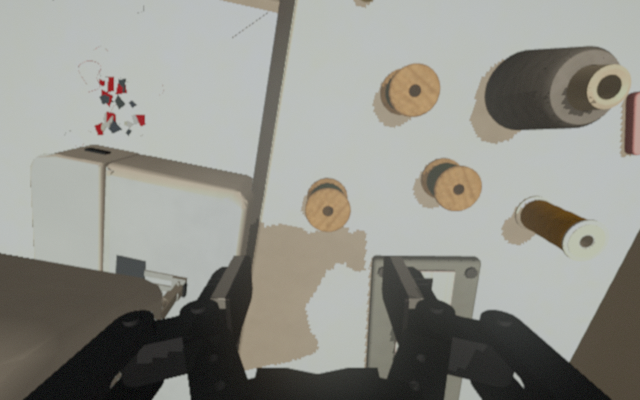

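The spool top is at (328,206), at (0.533, 0.3155, 0.036), centred between the fingers. Descending.

```bash
python3 -m inch '{"xyz":[[0,0,10],[0,0,30],[0,0,50],[0,0,70],[0,0,90],[0,0,105],[0,0,115],[0,0,119]],"dr":[[0,0,0],[0,0,0],[0,0,0],[0,0,0],[0,0,0],[0,0,0],[0,0,0],[0,0,0]],"gripper":[60,60,60,60,60,60,60,60]}' 25
python3 -m inch '{"xyz":[[0,0,1],[0,0,2],[0,0,2],[0,0,2],[0,0,2],[0,0,2],[0,0,2],[0,0,2]],"dr":[[0,0,0],[0,0,0],[0,0,0],[0,0,0],[0,0,0],[0,0,0],[0,0,0],[0,0,0]],"gripper":[60,60,60,50,40,35,30,28]}' 25
python3 -m inch '{"xyz":[[0,0,0],[0,0,0],[0,0,0],[0,0,0],[0,0,0],[0,0,0],[0,0,0],[0,0,0]],"dr":[[0,0,0],[0,0,0],[0,0,0],[0,0,0],[0,0,0],[0,0,0],[0,0,0],[0,0,0]],"gripper":[25,25,25,25,25,25,25,25]}' 25
```

```text
time: 3.58
tool_pos: [0.5346, 0.3148, 0.0109]
tool_rot: [0.0, 0.633, 0.774, 0.001]
wrist_force: [-0.7, 0.0, 0.3]
opening: 0.0601
grasp_force: 0.0
time: 4.25
tool_pos: [0.5338, 0.3151, 0.009]
tool_rot: [0.0, 0.633, 0.774, 0.001]
wrist_force: [-0.1, -0.9, 3.2]
opening: 0.0321
grasp_force: 25.0
time: 4.92
tool_pos: [0.5338, 0.3151, 0.009]
tool_rot: [0.0, 0.633, 0.774, 0.001]
wrist_force: [-0.2, 0.0, 5.3]
opening: 0.032
grasp_force: 25.2
```

```bash
python3 -m inch '{"xyz":[[0,0,-10],[0,0,-30],[0,0,-55],[0,0,-80],[0,0,-100],[0,0,-110],[0,0,-110],[0,0,-110]],"dr":[[0,0,0],[0,0,0],[0,0,0],[0,0,0],[0,0,0],[0,0,0],[0,0,0],[0,0,0]],"gripper":[25,25,25,25,25,25,25,25]}' 25
python3 - <<'E'
from h import *
import pickle
d=pickle.load(open('w1.pkl','rb'));o=np.array([.6491,.1641]);
g=cv2.cvtColor(d['color'],cv2.COLOR_RGB2GRAY)
a=np.radians(11.5)
X=np.array([np.cos(a),np.sin(a)]);Y=np.array([-X[1],X[0]])
for r in (152,160,168,176):
    e=np.abs(np.diff(g[r,300:380].astype(int)));i=np.argsort(e)[-6:];
    l=300+.5+np.argmax(np.diff(g[r,300:335].astype(int)));q=335+.5+np.argmin(np.diff(g[r,335:370].astype(int)))
    for u in(l,q): p=ray(d,u,r,.016)[:2]-o;print(r,u,(p@X).round(4),(p@Y).round(4),end=' | ')
    print()
for z,v in((.046,143),(.046,144.5),(.019,181),(.043,190)): p=ray(d,335,v,z)[:2]-o;print(z,v,(p@Y).round(4))
print((-d['R'].T@d['t']).round(3))
go(list(o+.025*Y)+[.119],11.5)
E
```

```text
time: 5.58
tool_pos: [0.533, 0.3147, 0.1181]
tool_rot: [-0.0, 0.633, 0.774, -0.0]
wrist_force: [-0.4, -0.3, 0.6]
opening: 0.0321
grasp_force: 24.9
152 318.5 -0.0222 0.0347 | 152 350.5 0.0213 0.035 | 
160 318.5 -0.0222 0.0238 | 160 350.5 0.0217 0.0241 | 
168 318.5 -0.0221 0.0127 | 168 349.5 0.0207 0.013 | 
176 318.5 -0.022 0.0015 | 176 349.5 0.0211 0.0017 | 
0.046 143 0.0505
0.046 144.5 0.0486
0.019 181 -0.0048
0.043 190 -0.0115
[0.604 0.257 0.473]
t 5.58 shift [-145.6   83.9   -1. ] dr [-0.01  0.   -0.06]
```

```bash
python3 -m inch '{"xyz":[[-15,8,0],[-40,24,0],[-70,40,0],[-100,57,0],[-125,72,0],[-140,80,0],[-145,84,0],[-145,84,0]],"dr":[[0,0,0],[0,0,0],[0,0,0],[0,0,0],[0,0,0],[0,0,0],[0,0,0],[0,0,0]],"gripper":[25,25,25,25,25,25,25,25]}' 25
python3 -m inch '{"xyz":[[0,0,10],[0,0,30],[0,0,50],[0,0,65],[0,0,75],[0,0,82],[0,0,86],[0,0,86]],"dr":[[0,0,0],[0,0,0],[0,0,0],[0,0,0],[0,0,0],[0,0,0],[0,0,0],[0,0,0]],"gripper":[25,25,25,25,25,25,25,25]}' 25
python3 - <<'E'
from h import *
d=wrist();save('w3',d['color'][100:400])
go([.6441,.1886,.026],11.5)
E
```

```text
time: 6.25
tool_pos: [0.6441, 0.1883, 0.1165]
tool_rot: [-0.001, 0.634, 0.773, -0.001]
wrist_force: [-0.0, -0.5, 0.1]
opening: 0.0322
grasp_force: 24.9
time: 6.92
tool_pos: [0.6437, 0.1897, 0.0315]
tool_rot: [-0.0, 0.633, 0.774, -0.0]
wrist_force: [-0.6, -0.5, -0.2]
opening: 0.0321
grasp_force: 24.9
t 6.97 shift [-1.  -0.6  6.4] dr [ 0.01 -0.   -0.04]
```

View pics/w3.png

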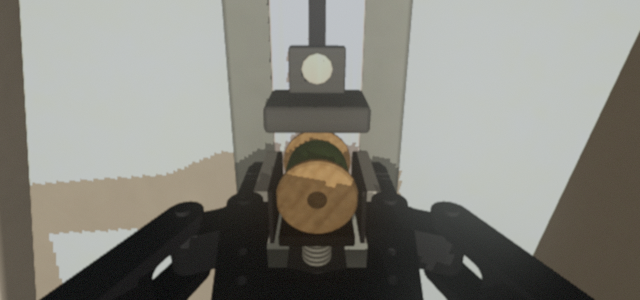

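The spool, at (317,195) in the crop, hangs centred over the bed and clear of the end stop at (317,110). I'll lower it, release and lift.

```bash
python3 -m inch '{"xyz":[[0,0,1],[0,0,2],[0,0,3],[0,0,4],[0,0,5],[0,0,6],[0,0,6],[0,0,6]],"dr":[[0,0,0],[0,0,0],[0,0,0],[0,0,0],[0,0,0],[0,0,0],[0,0,0],[0,0,0]],"gripper":[25,25,25,25,25,25,25,25]}' 25
python3 -m inch '{"xyz":[[0,0,0],[0,0,0],[0,0,0],[0,0,0],[0,0,0],[0,0,0],[0,0,0],[0,0,0]],"dr":[[0,0,0],[0,0,0],[0,0,0],[0,0,0],[0,0,0],[0,0,0],[0,0,0],[0,0,0]],"gripper":[34,37,40,43,46,50,50,50]}'
python3 -m inch '{"xyz":[[0,0,-5],[0,0,-15],[0,0,-30],[0,0,-50],[0,0,-70],[0,0,-90],[0,0,-105],[0,0,-110]],"dr":[[0,0,0],[0,0,0],[0,0,0],[0,0,0],[0,0,0],[0,0,0],[0,0,0],[0,0,0]],"gripper":[50,50,50,50,50,50,50,50]}'
python3 - <<'E'
from h import *
import pickle
d=wrist();save('w4',d['color']);pickle.dump(d,open('w4.pkl','wb'));P=pts(d)
h=cv2.cvtColor(d['color'],cv2.COLOR_RGB2HSV)
m=((h[...,0]>5)&(h[...,0]<22)&(h[...,1]>70)&(h[...,2]>90)&(abs(P[...,2]-.052)<.004)&(P[...,1]<.24))
p=P[m];o=np.array([.6491,.1641]);a=np.radians(11.5);X=np.array([np.cos(a),np.sin(a)]);Y=np.array([-X[1],X[0]])
c=p.mean(0);print(len(p),c.round(4),(c[:2]-o)@X,(c[:2]-o)@Y)
E
```

```text
time: 7.63
tool_pos: [0.6442, 0.1893, 0.0261]
tool_rot: [-0.0, 0.633, 0.774, -0.0]
wrist_force: [0.7, 0.3, 0.1]
opening: 0.0324
grasp_force: 24.9
time: 8.3
tool_pos: [0.6443, 0.1894, 0.0263]
tool_rot: [0.0, 0.633, 0.774, -0.0]
wrist_force: [-0.2, -0.3, -0.2]
opening: 0.05
grasp_force: 0.0
time: 8.97
tool_pos: [0.6472, 0.1898, 0.1422]
tool_rot: [0.003, 0.633, 0.774, 0.003]
wrist_force: [1.0, 1.0, 0.1]
opening: 0.0501
grasp_force: 0.0
1412 [0.6439 0.1904 0.0522] 0.00011763080772683992 0.026851621388239485
```

View pics/w4.png

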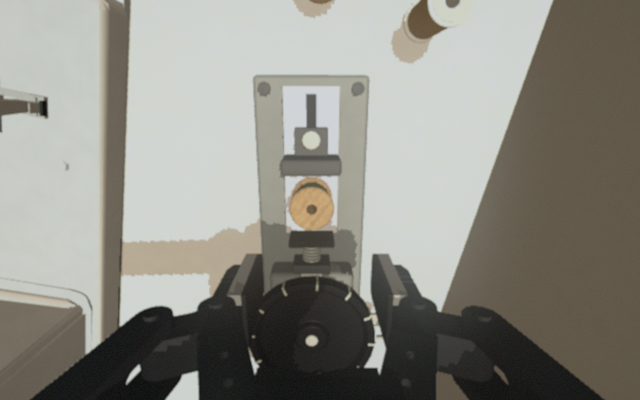

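The spool stands upright at (312,209), between the stop at (311,165) and the pad at (312,240), with a clear gap to both. The hub is at (312,340). Next, locate the knob.

```bash
python3 - <<'E'
from h import *
import pickle
o=np.array([.6491,.1641]);a=np.radians(11.5);X=np.array([np.cos(a),np.sin(a)]);Y=np.array([-X[1],X[0]])
print('hub w4',ray(pickle.load(open('w4.pkl','rb')),312,340.5,.060).round(4))
for n in('w1','top','scene'):
    d=pickle.load(open(n+'.pkl','rb'));P=pts(d)
    m=(P[...,2]>.084)&(P[...,2]<.1)&(np.hypot(P[...,0]-.666,P[...,1]-.081)<.06)
    p=P[m];print(n,len(p),p.mean(0).round(4),((p.max(0)+p.min(0))/2).round(4))
    rel=p.mean(0)[:2]-[.666,.081];print(np.hypot(*rel),np.degrees(np.arctan2(rel[1],rel[0])))
print(env.observe()['joint_positions'].round(2))
b=np.radians(-68);k=np.array([.666,.081])+.04*np.array([np.cos(b),np.sin(b)]);print(k);go(list(k)+[.14],22)
E
```

```text
hub w4 [0.6658 0.0829 0.06  ]
w1 128 [0.6787 0.047  0.0928] [0.6792 0.0458 0.0906]
0.036275553872758444 -69.44580029743128
top 25 [0.6802 0.0449 0.0926] [0.6805 0.0447 0.0914]
0.03875558949800006 -68.47564883934267
scene 27 [0.6776 0.0476 0.0912] [0.6775 0.0468 0.0908]
0.03537864603922665 -70.79208567304885
[ 0.16  0.48  1.37  0.    1.28 -0.04]
[0.68098426 0.04391265]
t 9.02 shift [-149.8    4.3    1.8] dr [  0.47   0.06 -10.55]
```

```bash
python3 -m inch '{"xyz":[[-20,1,0],[-50,2,0],[-85,4,0],[-115,5,0],[-135,6,0],[-147,6,0],[-150,6,0],[-150,6,0]],"dr":[[0,0,-2],[0,0,-4],[0,0,-6],[0,0,-8],[0,0,-9],[0,0,-9],[0,0,-9],[0,0,-9]],"gripper":[50,50,50,50,50,50,50,50]}'
python3 -m inch '{"xyz":[[0,0,0],[0,0,10],[0,0,20],[0,0,20],[0,0,20],[0,0,20],[0,0,20],[0,0,20]],"dr":[[0,0,0],[0,0,0],[0,0,0],[0,0,0],[0,0,0],[0,0,0],[0,0,0],[0,0,0]],"gripper":[45,45,45,45,45,45,45,45]}'
python3 - <<'E'
from h import *
go([.680,.0437,.063],20.5)
d=wrist();save('w5',d['color'][100:400])
P=pts(d);m=(P[...,2]>.084)&(P[...,2]<.097)&(np.hypot(P[...,0]-.68,P[...,1]-.044)<.02);p=P[m];print(len(p),p.mean(0),((p.max(0)+p.min(0))/2))
E
```

```text
time: 9.68
tool_pos: [0.6797, 0.0432, 0.1358]
tool_rot: [-0.001, 0.571, 0.821, -0.0]
wrist_force: [0.8, 0.7, 0.1]
opening: 0.0498
grasp_force: 0.0
time: 10.35
tool_pos: [0.6804, 0.0436, 0.1168]
tool_rot: [0.0, 0.57, 0.821, 0.0]
wrist_force: [0.4, -0.2, -0.2]
opening: 0.0449
grasp_force: 0.0
t 10.35 shift [ 0.2 -0.4 53.8] dr [ 0.05  0.02 -0.05]
611 [0.67911626 0.04633663 0.09321437] [0.679781   0.04505529 0.0905331 ]
```

View pics/w5.png

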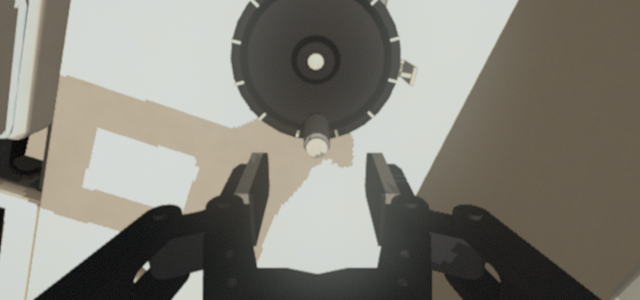

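The knob at (316,147 in the crop) and the hub at (316,61) both line up with the gripper's centre line. I'll descend, close on the knob and then wind.

```bash
python3 -m inch '{"xyz":[[0,0,8],[0,0,20],[0,0,32],[0,0,42],[0,0,50],[0,0,54],[0,0,54],[0,0,54]],"dr":[[0,0,0],[0,0,0],[0,0,0],[0,0,0],[0,0,0],[0,0,0],[0,0,0],[0,0,0]],"gripper":[45,45,45,45,45,40,30,22]}' 50
python3 -m inch '{"xyz":[[0,0,0],[0,0,0],[0,0,0],[0,0,0],[0,0,0],[0,0,0],[0,0,0],[0,0,0]],"dr":[[0,0,0],[0,0,0],[0,0,0],[0,0,0],[0,0,0],[0,0,0],[0,0,0],[0,0,0]],"gripper":[18,14,8,8,8,8,8,8]}' 50
cat >> h.py <<'E'
def w(hub=(.666,.081)):
    s=env.observe();r=s['tool_pos'][:2]-np.array(hub);ph=np.arctan2(r[1],r[0]);R=np.hypot(*r)
    f=s['wrist_force'];t=np.array([np.sin(ph),-np.cos(ph)]);th=(-75+11.5-np.degrees(ph))%360
    print('R %.1f theta %.3f rad (%.1f deg) Ftan %.2f Frad %.2f fz %.1f'%(R*1e3,np.radians(th),th,f[:2]@t,f[:2]@r/R,f[2]))
E
python3 -c "from h import *;w()"
```

```text
time: 11.07
tool_pos: [0.6799, 0.0435, 0.0618]
tool_rot: [-0.0, 0.57, 0.821, -0.0]
wrist_force: [0.7, 0.6, 0.4]
opening: 0.0219
grasp_force: 0.0
time: 11.73
tool_pos: [0.6804, 0.0434, 0.0632]
tool_rot: [0.001, 0.57, 0.821, 0.0]
wrist_force: [-2.3, -0.7, 5.5]
opening: 0.0134
grasp_force: 48.8
R 40.3 theta 0.096 rad (5.5 deg) Ftan 2.34 Frad -0.19 fz 5.5
```

```bash
python3 -m inch '{"xyz":[[0,-1.7,0],[0.2,-3.5,0],[0.3,-5.2,0],[0.6,-6.9,0],[0.9,-8.7,0],[1.4,-10.4,0],[1.9,-12,0],[2.4,-13.7,0]],"dr":[[0,0,2.5],[0,0,5],[0,0,7.5],[0,0,10],[0,0,12.5],[0,0,15],[0,0,17.5],[0,0,20]],"gripper":[8,8,8,8,8,8,8,8]}' 50
python3 -c "from h import *;w()"
```

```text
time: 12.4
tool_pos: [0.671, 0.041, 0.0633]
tool_rot: [0.004, 0.705, 0.709, 0.004]
wrist_force: [9.6, -0.8, -2.8]
opening: 0.0135
grasp_force: 48.7
R 40.4 theta 0.339 rad (19.4 deg) Ftan -9.42 Frad 2.01 fz -2.8
```

```bash
for i in 1; do python3 -m inch '{"xyz":[[0,-1.7,0],[0.2,-3.5,0],[0.3,-5.2,0],[0.6,-6.9,0],[0.9,-8.7,0],[1.4,-10.4,0],[1.9,-12,0],[2.4,-13.7,0]],"dr":[[0,0,2.5],[0,0,5],[0,0,7.5],[0,0,10],[0,0,12.5],[0,0,15],[0,0,17.5],[0,0,20]],"gripper":[8,8,8,8,8,8,8,8]}' 50; done
python3 -c "from h import *;w()"
python3 -m inch '{"xyz":[[0,-1.7,0],[0.2,-3.5,0],[0.3,-5.2,0],[0.6,-6.9,0],[0.9,-8.7,0],[1.4,-10.4,0],[1.9,-12,0],[2.4,-13.7,0]],"dr":[[0,0,2.5],[0,0,5],[0,0,7.5],[0,0,10],[0,0,12.5],[0,0,15],[0,0,17.5],[0,0,20]],"gripper":[8,8,8,8,8,8,8,8]}' 50
python3 -c "from h import *;w()"
```

```text
time: 13.07
tool_pos: [0.6571, 0.0415, 0.0633]
tool_rot: [0.004, 0.818, 0.576, 0.004]
wrist_force: [7.7, -5.1, -2.3]
opening: 0.0136
grasp_force: 48.7
R 40.5 theta 0.684 rad (39.2 deg) Ftan -8.64 Frad 3.25 fz -2.3
time: 13.73
tool_pos: [0.6442, 0.0467, 0.0633]
tool_rot: [0.004, 0.905, 0.425, 0.003]
wrist_force: [5.9, -7.8, 0.2]
opening: 0.0134
grasp_force: 48.8
R 40.7 theta 1.029 rad (59.0 deg) Ftan -9.20 Frad 3.44 fz 0.2
```

```bash
python3 -m inch '{"xyz":[[0,-0.7,0],[0,-1.4,0],[0,-2.1,0],[0.1,-2.8,0],[0.2,-3.5,0],[0.2,-4.2,0],[0.3,-4.9,0],[0.4,-5.6,0]],"dr":[[0,0,1],[0,0,2],[0,0,3],[0,0,4],[0,0,5],[0,0,6],[0,0,7],[0,0,8]],"gripper":[8,8,8,8,8,8,8,8]}' 50 >/dev/null
python3 -c "from h import *;w()"
python3 -m inch '{"xyz":[[0,-0.7,0],[0,-1.4,0],[0,-2.1,0],[0.1,-2.8,0],[0.2,-3.5,0],[0.2,-4.2,0],[0.3,-4.9,0],[0.4,-5.6,0]],"dr":[[0,0,1],[0,0,2],[0,0,3],[0,0,4],[0,0,5],[0,0,6],[0,0,7],[0,0,8]],"gripper":[8,8,8,8,8,8,8,8]}' 50 >/dev/null
python3 -c "from h import *;w()"
```

```text
R 40.8 theta 1.172 rad (67.1 deg) Ftan -9.11 Frad 4.78 fz 0.7
R 40.9 theta 1.316 rad (75.4 deg) Ftan -9.30 Frad 5.72 fz 2.6
```

```bash
python3 -m inch '{"xyz":[[0,-0.3,0],[0,-0.7,0],[0,-1.0,0],[0,-1.4,0],[-0.1,-1.7,0],[-0.1,-2.1,0],[-0.1,-2.4,0],[-0.1,-2.8,0]],"dr":[[0,0,0.5],[0,0,1],[0,0,1.5],[0,0,2],[0,0,2.5],[0,0,3],[0,0,3.5],[0,0,4]],"gripper":[8,8,8,8,8,8,8,8]}' 50 >/dev/null
python3 -c "from h import *;w()"
python3 -m inch '{"xyz":[[0,-0.3,0],[0,-0.7,0],[0,-1.0,0],[0,-1.4,0],[-0.1,-1.7,0],[-0.1,-2.1,0],[-0.1,-2.4,0],[-0.1,-2.8,0]],"dr":[[0,0,0.5],[0,0,1],[0,0,1.5],[0,0,2],[0,0,2.5],[0,0,3],[0,0,3.5],[0,0,4]],"gripper":[8,8,8,8,8,8,8,8]}' 50 >/dev/null
python3 -c "from h import *;w()"
```

```text
R 40.9 theta 1.389 rad (79.6 deg) Ftan -9.26 Frad 5.33 fz 3.1
R 41.0 theta 1.461 rad (83.7 deg) Ftan -8.52 Frad 6.11 fz 4.3
```

```bash
python3 -m inch '{"xyz":[[0,-0.3,0],[0,-0.7,0],[0,-1.0,0],[0,-1.4,0],[-0.1,-1.7,0],[-0.1,-2.1,0],[-0.1,-2.4,0],[-0.1,-2.8,0]],"dr":[[0,0,0.5],[0,0,1],[0,0,1.5],[0,0,2],[0,0,2.5],[0,0,3],[0,0,3.5],[0,0,4]],"gripper":[8,8,8,8,8,8,8,8]}' 50 >/dev/null
python3 -c "from h import *;w()"
```

```text
R 41.0 theta 1.509 rad (86.5 deg) Ftan -12.17 Frad 4.59 fz 3.4
```

```bash
python3 -m inch '{"xyz":[[0,-0.3,0],[0,-0.7,0],[0,-1.0,0],[0,-1.4,0],[-0.1,-1.7,0],[-0.1,-2.1,0],[-0.1,-2.4,0],[-0.1,-2.8,0]],"dr":[[0,0,0.5],[0,0,1],[0,0,1.5],[0,0,2],[0,0,2.5],[0,0,3],[0,0,3.5],[0,0,4]],"gripper":[8,8,8,8,8,8,8,8]}' 50 >/dev/null
python3 -c "from h import *;w()"
```

```text
R 41.0 theta 1.569 rad (89.9 deg) Ftan -13.41 Frad 5.82 fz 3.3
```

The tangential force leapt from about 9 N to 12 N between 83.7° and 86.5°, so the pad began to bear at about 85°. This matches the measured stop position. The target is about 115°.

```bash
python3 -m inch '{"xyz":[[0,-0.9,0],[0,-1.7,0],[0.1,-2.6,0],[0.1,-3.5,0],[0.2,-4.4,0],[0.2,-5.2,0],[0.3,-6.1,0],[0.4,-7,0]],"dr":[[0,0,1.25],[0,0,2.5],[0,0,3.75],[0,0,5],[0,0,6.25],[0,0,7.5],[0,0,8.75],[0,0,10]],"gripper":[8,8,8,8,8,8,8,8]}' 50 >/dev/null
python3 -c "from h import *;w()"
python3 -m inch '{"xyz":[[0,-0.7,0],[0,-1.4,0],[0,-2.1,0],[0.1,-2.8,0],[0.2,-3.5,0],[0.2,-4.2,0],[0.3,-4.9,0],[0.4,-5.6,0]],"dr":[[0,0,1],[0,0,2],[0,0,3],[0,0,4],[0,0,5],[0,0,6],[0,0,7],[0,0,8]],"gripper":[8,8,8,8,8,8,8,8]}' 50 >/dev/null
python3 -c "from h import *;w()"
```

```text
R 41.1 theta 1.738 rad (99.6 deg) Ftan -14.22 Frad 6.30 fz 4.9
R 41.2 theta 1.875 rad (107.4 deg) Ftan -14.73 Frad 6.84 fz 6.9
```

```bash
python3 -m inch '{"xyz":[[0,-0.7,0],[0,-1.4,0],[0,-2.1,0],[0.1,-2.8,0],[0.2,-3.5,0],[0.2,-4.2,0],[0.2,-4.2,0],[0.2,-4.2,0]],"dr":[[0,0,1],[0,0,2],[0,0,3],[0,0,4],[0,0,5],[0,0,6],[0,0,6],[0,0,6]],"gripper":[8,8,8,8,8,8,8,8]}' 50 >/dev/null
python3 -c "from h import *;w()"
```

```text
R 41.3 theta 1.980 rad (113.5 deg) Ftan -15.46 Frad 5.90 fz 8.2
```

```bash
python3 -m inch '{"xyz":[[0,-0.4,0],[0,-0.7,0],[0,-1.1,0],[0,-1.1,0],[0,-1.1,0],[0,-1.1,0],[0,-1.1,0],[0,-1.1,0]],"dr":[[0,0,0.5],[0,0,1],[0,0,1.5],[0,0,1.5],[0,0,1.5],[0,0,1.5],[0,0,1.5],[0,0,1.5]],"gripper":[8,8,8,8,8,8,8,8]}' 50 >/dev/null
python3 -c "from h import *;w()"
python3 -m inch '{"xyz":[[0,0.6,0],[0,1.2,0],[0,1.8,0],[0,2.4,0],[0,2.4,0],[0,2.4,0],[0,2.4,0],[0,2.4,0]],"dr":[[0,0,0],[0,0,0],[0,0,0],[0,0,0],[0,0,0],[0,0,0],[0,0,0],[0,0,0]],"gripper":[8,8,8,8,8,8,8,8]}' 50 >/dev/null
python3 -c "from h import *;w()"
```

```text
R 41.3 theta 2.005 rad (114.9 deg) Ftan -15.70 Frad 5.50 fz 8.7
R 41.3 theta 2.002 rad (114.7 deg) Ftan -8.77 Frad 4.91 fz 8.3
```

```bash
python3 -m inch '{"xyz":[[-0.4,0.5,0],[-0.8,1.0,-0.3],[-1.2,1.5,-0.6],[-1.5,1.9,-0.9],[-1.5,1.9,-1],[-1.5,1.9,-1],[-1.5,1.9,-1],[-1.5,1.9,-1]],"dr":[[0,0,0],[0,0,0],[0,0,0],[0,0,0],[0,0,0],[0,0,0],[0,0,0],[0,0,0]],"gripper":[8,8,8,8,8,8,8,8]}' 50 >/dev/null
python3 -c "from h import *;w()"
python3 -m inch '{"xyz":[[0,0,0],[0,0,0],[0,0,0],[0,0,0],[0,0,0],[0,0,0],[0,0,0],[0,0,0]],"dr":[[0,0,0],[0,0,0],[0,0,0],[0,0,0],[0,0,0],[0,0,0],[0,0,0],[0,0,0]],"gripper":[15,20,25,30,35,40,45,45]}'
python3 -c "from h import *;w()"
python3 -m inch '{"xyz":[[0,0,-5],[0,0,-15],[0,0,-30],[0,0,-50],[0,0,-75],[0,0,-105],[0,0,-135],[0,0,-160]],"dr":[[0,0,0],[0,0,0],[0,0,0],[0,0,0],[0,0,0],[0,0,0],[0,0,0],[0,0,0]],"gripper":[45,45,45,45,45,45,45,45]}'
python3 -m inch '{"xyz":[[0,0,0],[0,0,0],[0,0,0],[0,0,0],[0,0,0],[0,0,0],[0,0,0],[0,0,0]],"dr":[[0,0,0],[0,0,0],[0,0,0],[0,0,0],[0,0,0],[0,0,0],[0,0,0],[0,0,0]],"gripper":[45,45,45,45,45,45,45,45]}'
python3 - <<'E'
from h import *
import pickle
d=wrist();pickle.dump(d,open('w6.pkl','wb'));P=pts(d)
m=(P[...,2]>.084)&(P[...,2]<.097)&(np.hypot(P[...,0]-.666,P[...,1]-.081)<.06);p=P[m];r=p.mean(0)[:2]-[.666,.0815]
print('knob wrist',len(p),p.mean(0),'theta deg',(-63.5-np.degrees(np.arctan2(r[1],r[0])))%360)
d=env.read_camera('top');P=pts(d)
m=(P[...,2]>.084)&(P[...,2]<.097)&(np.hypot(P[...,0]-.666,P[...,1]-.081)<.06);p=P[m];
if len(p):r=p.mean(0)[:2]-[.666,.0815];print('knob top',len(p),'theta',(-63.5-np.degrees(np.arctan2(r[1],r[0])))%360)
W=pickle.load(open('w6.pkl','rb'))['color'];s=env.read_camera('scene')['color'][150:320,200:400]
save('fin',np.vstack([cv2.resize(W,(480,300)),cv2.resize(s,(480,300))]))
E
```

```text
R 41.4 theta 1.999 rad (114.5 deg) Ftan -5.79 Frad -0.98 fz 0.3
time: 22.4
tool_pos: [0.6232, 0.0818, 0.0633]
tool_rot: [-0.0, 0.998, -0.061, 0.0]
wrist_force: [0.3, -0.9, -0.1]
opening: 0.0446
grasp_force: 0.0
R 42.8 theta 2.053 rad (117.6 deg) Ftan -0.91 Frad -0.31 fz -0.1
time: 23.07
tool_pos: [0.624, 0.0816, 0.2271]
tool_rot: [-0.0, 0.998, -0.062, 0.002]
wrist_force: [0.9, 0.2, 0.1]
opening: 0.0449
grasp_force: 0.0
time: 23.73
tool_pos: [0.623, 0.0816, 0.2225]
tool_rot: [0.0, 0.998, -0.062, -0.001]
wrist_force: [0.4, 0.4, -0.1]
opening: 0.0456
grasp_force: 0.0
knob wrist 219 [0.62795568 0.07911424 0.09347476] theta deg 112.91167408052945
knob top 21 theta 115.29944454538253
```

View pics/fin.png

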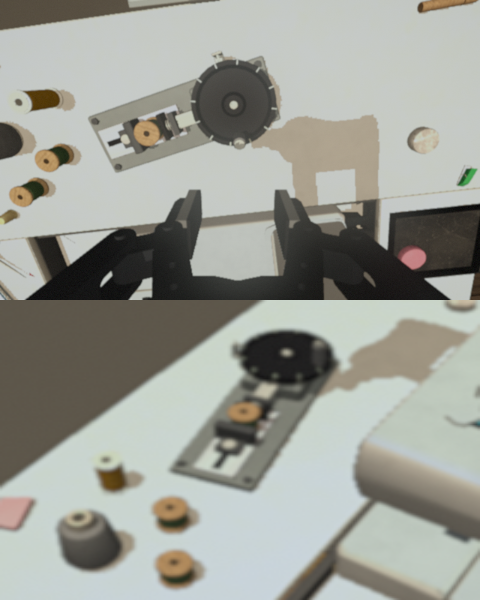

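The spool stands upright at (147,133), clamped between the pad and the end stop. The wheel has stayed at about 114–115°, one division past bearing. The gripper is clear and the other things are where they were.

```bash
python3 -c "
from station import env
print(env.job_done())"
```

```text
the job is handed in; nothing more can be done
None
```

The nearest wooden spool is standing upright in the clamp, tightened about one division (roughly 30°) past where I felt the pad bear at about 85°, with the robot clear and the other things left alone; I read the division from the knob's angle rather than at the pointer, and the job is handed in with no verdict returned.

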